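# Clear up after taking a flow cell apart

## Task

Clear up the bench after the flow cell was taken apart: put every cream plastic elbow into the blue basket and every brass plate into the steel tray, and stand the four red-capped sample jars upright in a neat row on the low grey shelf, one centred on each white spot. The parts should rest down inside their bin, not hang over its rim. Leave the clear beaker and the yellow meter where they are.

Things in the scene. Friction and masses are not known exactly. Their poses are not given: they have to be found in the camera images.
- elbow0: Cream plastic 90-degree pipe elbow lying flat, 56 x 56 x 22 mm, about 30 g: two round legs 22 mm thick in an L. Origin: centre of the 56 mm square, on its underside. One leg lies along its x (centre line y = -17 mm, x -28 to +28), the other along its y (centre line x = -17 mm, y -28 to +28). May be absent. One may start on the grey shelf.
- elbow1: Cream plastic 90-degree pipe elbow lying flat, 56 x 56 x 22 mm, about 30 g: two round legs 22 mm thick in an L. Origin: centre of the 56 mm square, on its underside. One leg lies along its x (centre line y = -17 mm, x -28 to +28), the other along its y (centre line x = -17 mm, y -28 to +28). May be absent. One may start on the grey shelf.
- elbow2: Cream plastic 90-degree pipe elbow lying flat, 56 x 56 x 22 mm, about 30 g: two round legs 22 mm thick in an L. Origin: centre of the 56 mm square, on its underside. One leg lies along its x (centre line y = -17 mm, x -28 to +28), the other along its y (centre line x = -17 mm, y -28 to +28). May be absent. One may start on the grey shelf.
- plate0: Brass contact plate lying flat, 58 mm long (x), 8 mm thick, mass about 80 g: a 44 x 30 mm body (x from -29 to +15 mm, y +-15 mm) with a 14 mm wide lug at its +x end. Origin: on its underside, on the centre line; the body's middle is at x = -7 mm. May be absent. One may start on the grey shelf.
- plate1: Brass contact plate lying flat, 58 mm long (x), 8 mm thick, mass about 80 g: a 44 x 30 mm body (x from -29 to +15 mm, y +-15 mm) with a 14 mm wide lug at its +x end. Origin: on its underside, on the centre line; the body's middle is at x = -7 mm. May be absent. One may start on the grey shelf.
- plate2: Brass contact plate lying flat, 58 mm long (x), 8 mm thick, mass about 80 g: a 44 x 30 mm body (x from -29 to +15 mm, y +-15 mm) with a 14 mm wide lug at its +x end. Origin: on its underside, on the centre line; the body's middle is at x = -7 mm. May be absent. One may start on the grey shelf.
- jar0: Small squat amber glass sample jar with a red screw cap, standing, 46 mm diameter, 50 mm high overall, mass about 90 g. Origin: centre of its underside; z is its axis. Four of them, always present.
- jar1: Small squat amber glass sample jar with a red screw cap, standing, 46 mm diameter, 50 mm high overall, mass about 90 g. Origin: centre of its underside; z is its axis. Four of them, always present.
- jar2: Small squat amber glass sample jar with a red screw cap, standing, 46 mm diameter, 50 mm high overall, mass about 90 g. Origin: centre of its underside; z is its axis. Four of them, always present.
- jar3: Small squat amber glass sample jar with a red screw cap, standing, 46 mm diameter, 50 mm high overall, mass about 90 g. Origin: centre of its underside; z is its axis. Four of them, always present.
- basket_in (a point): Blue plastic basket for the elbows: open box 180 mm (x) x 150 mm (y) outside, 55 mm high, walls and floor 5 mm, fixed to the bench. This point: centre of its inner floor; axes along its sides.
- steel_tray_in (a point): Bare steel tray for the brass plates, same size as the blue basket: 180 mm (x) x 150 mm (y) outside, 55 mm high, walls and floor 5 mm, fixed. This point: centre of its inner floor; axes along its sides. Basket and tray may change sides.
- spot0 (a point): Centre of white spot 0 (58 mm diameter disc) on the top of the low grey jar shelf, a fixed solid step 100 mm (x) x 300 mm (y) and 30 mm high. The four spots lie 70 mm apart in a row along the shelf's y axis, on its centre line, spot0 at its -y end.
- spot1 (a point): Centre of white spot 1 (58 mm diameter disc) on the top of the low grey jar shelf, a fixed solid step 100 mm (x) x 300 mm (y) and 30 mm high. The four spots lie 70 mm apart in a row along the shelf's y axis, on its centre line, spot0 at its -y end.
- spot2 (a point): Centre of white spot 2 (58 mm diameter disc) on the top of the low grey jar shelf, a fixed solid step 100 mm (x) x 300 mm (y) and 30 mm high. The four spots lie 70 mm apart in a row along the shelf's y axis, on its centre line, spot0 at its -y end.
- spot3 (a point): Centre of white spot 3 (58 mm diameter disc) on the top of the low grey jar shelf, a fixed solid step 100 mm (x) x 300 mm (y) and 30 mm high. The four spots lie 70 mm apart in a row along the shelf's y axis, on its centre line, spot0 at its -y end.
- beaker: Clear plastic sample beaker standing among the parts, 58 mm diameter, 45 mm high, open at the top; origin: centre of its underside. To be left alone.
- meter: Small yellow hand meter lying among the parts, 60 x 38 x 22 mm; origin: centre of its underside. To be left alone.
Things that resemble listed ones, but are neither listed nor needed, are in the scene too. What is shaped like the jar2 but black or green is not meant.

How it is judged:
By the outcome, as a careful person would: the job done as asked, in the order asked, and still so for the second after the job is handed in, with the robot touching nothing.
Of elbow0, elbow1, elbow2 only 2 to 3 are there at a start; the rules pass over those that are not, and their reading is None.
Of plate0, plate1, plate2 only 2 to 3 are there at a start; the rules pass over those that are not, and their reading is None.
At some moment in a run one of elbow0, elbow1, elbow2, plate0, plate1, plate2 may be knocked a few centimetres aside while the robot is not near it.
It also fails if it takes over 200 s, if anything falls off the work surface, if the arm or the gripper's body presses on something with over 40 N, if the wrist force passes 120 N, or if a joint passes its speed limit or range.

## Robot

A 6-joint arm with a two-finger parallel gripper is mounted at the origin on the work surface. World frame = base frame: x ahead of the robot, y to its left, z up, the work surface at z = 0. Lengths are in m, angles in rad, forces in N, time in s.
With the tool pointing down it reaches from about 0.35 to 0.875 m from the base axis. Payload 15.5 kg.
Tool frame: the origin (TCP) lies midway between the tips of the shut fingers; the grasp point (between the pads) lies 19 mm behind it; z points along the fingers, y is the line along which they close (so a half turn about z gives the same grasp; the last joint's range is limited). The gripper opens to 85 mm and grips with 20 to 120 N. Pads are 22 mm wide; open, the fingers measure 114 mm over their backs; the gripper's body (76 mm by 85 mm) begins 54 mm behind the grasp point. The pads swing forward as they close: fully open they stand 13 mm farther back than shut.
Start: joints at [1.192, 0.494, 1.345, -0, 1.302, -0.096], TCP at [0.175, 0.6, 0.231] pointing down, gripper open.
Joint ranges: [-2.91, 2.91], [-0.82, 2.16], [0.22, 2.67], [-1.22, 4.37], [0.12, 2.79], [-3.08, 3.08]. Speed limits (rad/s): [1.89, 1.89, 2.57, 3.01, 3.01, 3.01].

## Interface

Orientations are given as a unit quaternion [w, x, y, z].
In Python, from station import arm gives the robot as it stands.
- The arm moves only by the tool step_arm, never from a script. Its argument "targets" is a list of rows, each a list of 3 entries, a list of its own where there are three numbers: the opening, from 0 (shut) to 1 (fully open), then the shift along the tool's x, y, z in m, then the turn, a rotation vector about the tool's x, y, z in degrees. In form: [[fingers, [x, y, z], [wx, wy, wz]], ...]. A call has 1 to 20 rows; each row shifts and turns the commanded pose from where the row before left it, along the tool's axes as they then stand; what a row does not reach is not made up. A row lasts 1/8 s, in which the tool goes at most 62.5 mm and 10.7 degrees, less where a joint would pass 70% of its speed; a pose out of reach is approached as far as the arm can. A call with a gripper value outside its range is refused whole. The fingers move at their own pace and stop on an object; "force" is the grip in N (left out, the last holds). Time passes only in rows, so rows that do not move let the fingers close. It gives the time, the measured TCP pose, the force, the opening and the grip force at its end, in the units of the state.
- arm.read_state(): the state, without advancing time (a new reading comes with each control period).
- arm.read_camera(name): name is "scene" or "top"; returns (picture, depth): 400x640x3 uint8, blue, green, red; 400x640 float32, m along the optical axis (not along the pixel's ray), 0 where there is no reading.
- arm.camera_info(name): a dict with "vertical_fov" (degrees; the focal length in pixels is half the picture's height over the tangent of half this angle, whatever the lens; pixels are square), "cx", "cy" (the principal point, pixels), "k1" (the pictures are not rectified: a ray, as slopes to the right and down, at radius r is drawn at 1 + k1 r^2 times it, then the intrinsics apply), "origin" and "attitude" of the camera in the world. Camera axes: x right, y down, z forward; pixel columns grow to the right and rows downward; lengths in m; the calibration is good to about 2 mm. A picture is of the moment at which its call begins. camera_info takes no time and is no camera call.
- arm.sign_off(): hands the job in; it is judged then, once.
The state is a dict: "clock": time; "joints": joint angles; "dq": joint speeds; "joint_efforts": joint torques, N m; "ee_pos": TCP position; "eef_rot": TCP orientation; "ft_force": force on the tool from outside, world axes, zero at the start; "wrist_torque": the same for the moment, N m; "opening": finger opening in m; "grip_force": force on a finger pad.
Only numpy, scipy, OpenCV 4.12 (cv2) and the standard library are available. Lean on these libraries where they do the work, as an engineer would, in place of code of your own. Each camera call takes 0.05 s, during which the arm holds its last target. There are 200 camera calls.

## Working session

There is one attempt and no reset: what is moved stays moved. The work goes in short steps, Python scripts to look and compute and a tool call to move; the robot and the scene stay as the last step left them, time stands still between calls to the robot, and variables do not carry over. Pictures are saved under pics/ and viewed, at most 14 in all, crops included, and the job is handed in when it is done.

Besides the shell and the picture viewer there is one more tool, called after "Request:" as name([rows], argument=value, ...), one row to a line, values as JSON. step_arm: Moves the arm, as the interface text tells. Its arguments: {"type":"object","properties":{"targets":{"type":"array"},"force":{"type":"number"}},"required":["targets"]}

```bash
mkdir -p pics; cat > h.py <<'E'
import numpy as np,cv2
from station import arm
from scipy.spatial.transform import Rotation as R
def cam(n):
    p,d=arm.read_camera(n); return p,d,arm.camera_info(n)
def att(i):
    a=np.array(i["attitude"],float)
    return a if a.shape==(3,3) else R.from_quat(a[[1,2,3,0]]).as_matrix()
def K(i):
    f=200/np.tan(np.radians(i["vertical_fov"])/2)
    return np.array([[f,0,i["cx"]],[0,f,i["cy"]],[0,0,1]])
def cloud(d,i):
    v,u=np.mgrid[0:400,0:640].astype(np.float64); k=K(i)
    x=(u-k[0,2])/k[0,0]; y=(v-k[1,2])/k[1,1]; X,Y=x.copy(),y.copy()
    for _ in range(8):
        s=1+i["k1"]*(X*X+Y*Y); X,Y=x/s,y/s
    P=np.stack([X*d,Y*d,d],-1)@att(i).T+np.array(i["origin"]); P[d==0]=np.nan
    return P
E
python3 - <<'E'
from h import *
for n in("top","scene"):
    p,d,i=cam(n); print(n,i); cv2.imwrite(f"pics/{n}0.png",p); np.savez(f"{n}0",p=p,d=d)
    P=cloud(d,i); print([P[v,u].round(3).tolist() for v,u in((50,50),(50,590),(350,50),(350,590),(200,320))])
s=arm.read_state();print(s)
E
```

```text
top {'vertical_fov': 46.13463577491923, 'cx': 318.1356897560164, 'cy': 201.24195050814174, 'k1': -0.019320076764856538, 'origin': array([ 0.26013207, -0.00858566,  1.12245354]), 'attitude': array([-0.06599814,  0.70621163, -0.70142882,  0.07004995])}
[[0.794, 0.595, 0.15], [0.89, -0.727, 0.001], [0.125, 0.602, -0.002], [0.132, -0.646, 0.003], [0.483, -0.019, -0.002]]
scene {'vertical_fov': 49.61868810892332, 'cx': 318.55998100156535, 'cy': 201.22050117159134, 'k1': -0.06345457934614665, 'origin': array([1.21527897, 0.427413  , 0.73271696]), 'attitude': array([-0.21855914,  0.43498294,  0.78863832, -0.37559465])}
[[0.323, -1.405, 0.133], [-0.824, 0.474, 0.178], [0.975, -0.921, -0.753], [0.533, 0.651, -0.001], [0.464, -0.018, 0.042]]
{'clock': 0.1, 'joints': array([ 1.19148626e+00,  4.94142917e-01,  1.34607237e+00,  1.00610857e-06,
        1.30250049e+00, -9.55060107e-02]), 'dq': array([ 3.23783246e-04, -1.63281127e-03, -6.11826489e-04, -3.01626858e-04,
        1.43105235e-05,  1.22727017e-03]), 'joint_efforts': array([ 2.22906652e-03, -8.83588600e+01, -3.84565365e+01,  3.12663065e-05,
        5.24224481e-03, -1.53953522e-05]), 'ee_pos': array([0.17488466, 0.5996933 , 0.2307452 ]), 'eef_rot': array([-1.32541643e-04,  1.41426391e-01,  9.89948615e-01, -5.45695663e-04]), 'ft_force': array([ 0.62851791, -0.76016836,  0.49902466]), 'wrist_torque': array([ 0.01631788, -0.05153651,  0.02884945]), 'grip_force': 0.0, 'opening': 0.08535278703124449}
```

View pics/top0.png

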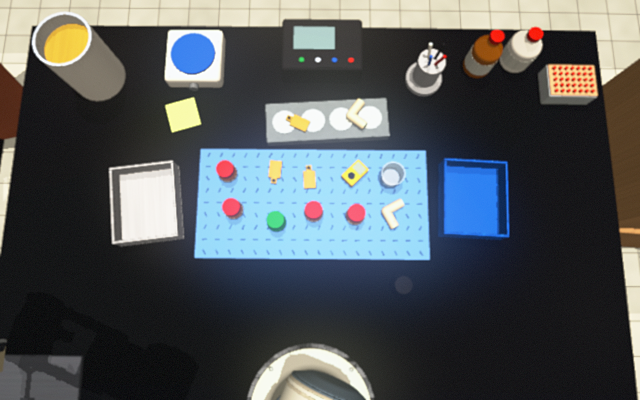

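View pics/scene0.png

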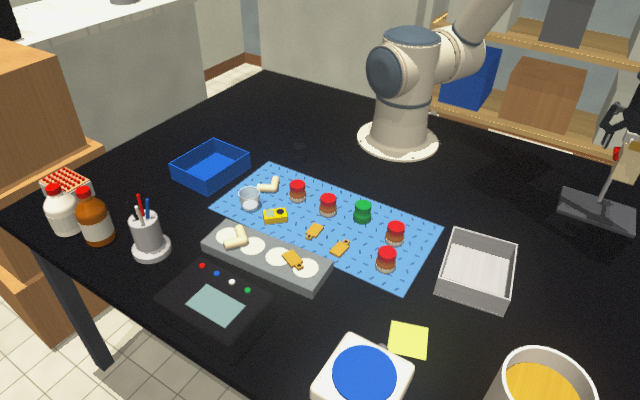

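Top view: elbows at (393,214) and on the shelf at (357,115). Plates are at (275,170), (310,177) and on the shelf at (297,122). The red jars are at (226,170), (232,208), (313,211) and (356,213). The green jar at (276,220) is a decoy, the meter is at (355,172) and the beaker at (392,175). The steel tray is on the left at (146,203) and the blue basket on the right at (476,198). I'll measure next and make an enlarged crop to confirm.

```bash
cat >> h.py <<'E'
from scipy.optimize import minimize
def onplane(uv,z,i):
    k=K(i); x=(np.asarray(uv,float)-[k[0,2],k[1,2]])/k[0,0]; X=x.copy()
    for _ in range(8): X=x/(1+i["k1"]*(X**2).sum(-1,keepdims=True))
    D=np.c_[X,np.ones(len(X))]@att(i).T; o=np.array(i["origin"])
    return (o+D*((z-o[2])/D[:,2])[:,None])[:,:2]
EL=np.array([[-28,-28],[28,-28],[28,-6],[-6,-6],[-6,28],[-28,28]])/1e3
PL=np.array([[-29,-15],[15,-15],[15,-7],[29,-7],[29,7],[15,7],[15,15],[-29,15]])/1e3
def fit(pts,poly,px):
    "pose of polygon best covering pts, each standing for area px"
    m=pts.mean(0); best=None; g=np.array([m+[a,b] for a in np.arange(-.05,.051,.002) for b in np.arange(-.05,.051,.002)])
    h=.002; near=np.array([((pts-q)**2).sum(1).min()<(.6*h)**2*2 for q in g])
    pos=g[near]
    def cost(v):
        c,s=np.cos(v[2]),np.sin(v[2])
        q=(g-v[:2]*1)@np.array([[c,-s],[s,c]])
        ds=np.array([cv2.pointPolygonTest(np.float32(poly*1e3).reshape(-1,1,2),(float(a*1e3),float(b*1e3)),True) for a,b in q])
        return np.abs(near-np.clip(.5+ds/2,0,1)).sum()
    for t in np.arange(0,2*np.pi,np.pi/4):
        c0=poly.mean(0)
        r=minimize(cost,[*m,t],method="Nelder-Mead",options=dict(initial_simplex=[[*m,t],[m[0]+.008,m[1],t],[m[0],m[1]+.008,t],[*m,t+.4]],maxfev=90))
        if best is None or r.fun<best.fun: best=r
    return best.x,best.fun,near.sum()
def masks(p):
    h=cv2.cvtColor(p,cv2.COLOR_BGR2HSV); H,S,V=cv2.split(h)
    return dict(red=((H<6)|(H>170))&(S>150)&(V>100),brass=(H>12)&(H<25)&(S>130)&(V>120),cream=(H>12)&(H<32)&(S>25)&(S<125)&(V>150),yellow=(H>=24)&(H<33)&(S>140)&(V>120),
      white=(S<40)&(V>200),blue=(H>105)&(H<120)&(S>200),green=(H>50)&(H<85)&(S>150))
def blobs(m,mn=25):
    n,l,st,c=cv2.connectedComponentsWithStats(m.astype(np.uint8))
    return [(c[k].round(1),st[k,4],np.argwhere(l==k)[:,::-1]) for k in range(1,n) if st[k,4]>=mn]
E
python3 - <<'E'
from h import *
z=np.load("top0.npz");p,d=z["p"],z["d"];i=arm.camera_info("top");P=cloud(d,i)
m=masks(p)
for n in m:
    for c,a,px in blobs(m[n]):
        if not(100<c[0]<520 and 85<c[1]<270):continue
        q=P[px[:,1],px[:,0]]
        print(n,c,a,np.nanmedian(q,0).round(4),"zmax",np.nanpercentile(q[:,2],90).round(3), "rng",np.nanmin(q,0).round(3)[:2],np.nanmax(q,0).round(3)[:2])
print("mat z",np.nanmedian(P[235:250,290:400,2]),"shelf z",np.nanmedian(P[128:133,330:340,2]))
c=p[90:265,95:525];cv2.imwrite("pics/crop.png",cv2.resize(c[:, 90:345],None,fx=3,fy=3,interpolation=cv2.INTER_CUBIC))
E
```

```text
red [224.7 168.5] 214 [0.547  0.2067 0.0495] zmax 0.052 rng [0.528 0.187] [0.566 0.226]
red [230.8 206.6] 218 [0.4552 0.1884 0.0495] zmax 0.052 rng [0.436 0.169] [0.474 0.207]
red [313.1 209.7] 209 [ 0.4488 -0.0024  0.0499] zmax 0.052 rng [ 0.431 -0.021] [0.468 0.016]
red [355.9 212.6] 210 [ 0.4427 -0.1021  0.0495] zmax 0.053 rng [ 0.426 -0.118] [ 0.461 -0.083]
cream [182.5 114.3] 798 [7.005e-01 3.297e-01 5.000e-04] zmax 0.003 rng [0.655 0.286] [0.745 0.374]
cream [353.5 115.4] 141 [ 0.6774 -0.0973  0.0468] zmax 0.052 rng [ 0.652 -0.123] [ 0.748 -0.08 ]
cream [359.4 110.6] 79 [ 0.6966 -0.1129  0.0495] zmax 0.052 rng [ 0.661 -0.128] [ 0.724 -0.097]
cream [296.9 121.2] 65 [0.6725 0.0415 0.0361] zmax 0.039 rng [0.645 0.009] [0.692 0.066]
cream [274.7 172.5] 105 [0.5452 0.092  0.0078] zmax 0.01 rng [0.522 0.077] [0.581 0.107]
cream [356.8 166.7] 71 [ 0.5637 -0.1082  0.0211] zmax 0.025 rng [ 0.541 -0.132] [ 0.579 -0.072]
cream [309.2 177.8] 191 [0.5348 0.0083 0.0077] zmax 0.011 rng [ 0.512 -0.006] [0.569 0.023]
cream [388.5 213.2] 83 [ 0.4461 -0.181   0.0179] zmax 0.021 rng [ 0.415 -0.209
[... 602 characters left out ...]
121.7] 383 [0.67   0.0758 0.0301] zmax 0.033 rng [0.642 0.048] [0.703 0.101]
white [146.3 204.4] 3932 [0.4661 0.4003 0.0049] zmax 0.052 rng [0.368 0.309] [0.564 0.477]
white [358.7 167.8] 76 [ 0.5581 -0.1126  0.0215] zmax 0.024 rng [ 0.544 -0.125] [ 0.571 -0.098]
white [390.1 177. ] 221 [ 0.5398 -0.1901  0.0042] zmax 0.042 rng [ 0.511 -0.21 ] [ 0.561 -0.165]
white [392.4 211.3] 271 [ 0.4555 -0.1905  0.0202] zmax 0.023 rng [ 0.414 -0.219] [ 0.487 -0.167]
blue [481.5 196.4] 3954 [ 0.4965 -0.4126  0.006 ] zmax 0.053 rng [ 0.388 -0.485] [ 0.592 -0.308]
green [275.  219.5] 221 [0.4252 0.0853 0.0495] zmax 0.052 rng [0.408 0.067] [0.444 0.104]
mat z 0.0008739326786826318 shelf z 0.03019391995579701
```

View pics/crop.png

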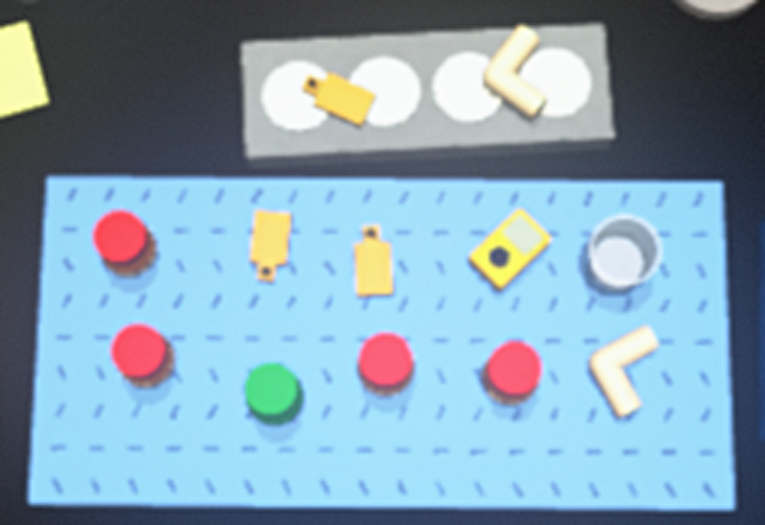

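The crop confirms it: L-shaped cream elbows, brass plates with lugs, and four red-capped jars with a green one to skip. The meter and beaker match their descriptions too. Only two elbows are present.

```bash
cat > meas.py <<'E'
from h import *
def frames(n=4):
    L=[cam("top") for _ in range(n)]; i=L[0][2]
    p=np.mean([l[0] for l in L],0).astype(np.uint8); d=np.median([l[1] for l in L],0)
    return p,d,i
def parts(p,P,i,boxes):
    H,S,V=cv2.split(cv2.cvtColor(p,cv2.COLOR_BGR2HSV))
    for n,(cx,cy,r,zs,el) in boxes.items():
        w=(np.hypot(P[...,0]-cx,P[...,1]-cy)<r)&(P[...,2]<zs+.035)
        m=w&(H<40)&(S>20)&(V>120)&(P[...,2]>zs+(.005 if el else .0035))
        l=[b for b in blobs(m,40)]
        if not l: print(n,"none");continue
        b=max(l,key=lambda b:b[1]); q=onplane(b[2],zs+(.011 if el else .008),i)
        x,f,a=fit(q,EL if el else PL,0)
        print(n,"px",b[0],"x,y",x[:2].round(4),"yaw",np.degrees(x[2]).round(1)%360,"cost",round(f),a)
E
python3 - <<'E'
from meas import *
p,d,i=frames(); P=cloud(d,i); np.savez("t1",p=p,d=d)
parts(p,P,i,dict(E0=(.45,-.19,.055,.001,1),E1=(.685,-.105,.055,.03,1),P0=(.55,.092,.05,.001,0),P1=(.54,.008,.05,.001,0),P2=(.668,.035,.05,.03,0)))
for c,a,px in blobs(masks(p)["red"],100):
    if 200<c[0]<400: print("jar",c,onplane([px.mean(0)],.05,i)[0].round(4), onplane([px.mean(0)],.051,i)[0].round(4))
z=P[...,2]
def rect(m): 
    b=max(blobs(m),key=lambda b:b[1]); q=P[b[2][:,1],b[2][:,0],:2]; return cv2.minAreaRect(np.float32(q*1e3))
box=lambda x0,x1,y0,y1:(P[...,0]>x0)&(P[...,0]<x1)&(P[...,1]>y0)&(P[...,1]<y1)
print("shelf",rect(box(.6,.78,-.2,.16)&(z>.022)&(z<.06)))
print("tray",rect(box(.34,.6,.28,.5)&(z>.045)&(z<.065)));print("basket",rect(box(.36,.62,-.52,-.29)&(z>.045)&(z<.065)))
b=box(.6,.78,-.2,.16)&(abs(z-.03)<.004)&masks(p)["white"]
for c,a,px in blobs(b,100):
    q=onplane(px,.03,i)
    e=q-q.mean(0); h=cv2.convexHull(np.float32(q*1e3)); print("spot",c,a,np.round(cv2.minEnclosingCircle(h)[0],1),round(cv2.minEnclosingCircle(h)[1],1),q.mean(0).round(4))
E
```

```text
E0 px [388.7 213.4] x,y [ 0.5403 -0.1864] yaw 151.3 cost 178 178
E1 px [356.4 114.2] x,y [ 0.6887 -0.1144] yaw 233.1 cost 170 436
P0 px [274.7 170.2] x,y [0.5508 0.0925] yaw 174.9 cost 28 375
P1 px [308.9 177.7] x,y [0.5391 0.0087] yaw 5.6 cost 42 362
P2 px [298.3 122.1] x,y [0.669  0.0386] yaw 66.2 cost 47 398
jar [224.7 168.5] [0.5464 0.2067] [0.5461 0.2065]
jar [230.8 206.6] [0.4553 0.1885] [0.4551 0.1883]
jar [313.  209.7] [ 0.4494 -0.0024] [ 0.4492 -0.0024]
jar [355.9 212.7] [ 0.4431 -0.1018] [ 0.4429 -0.1017]
shelf ((677.498779296875, -34.82078552246094), (101.0137939453125, 299.92431640625), 3.762840509414673)
tray ((465.5128173828125, 393.1391906738281), (180.92556762695312, 151.9634552001953), 7.289436340332031)
basket ((481.9021301269531, -381.45172119140625), (151.89625549316406, 181.07623291015625), 87.10195922851562)
spot [371.1 116.2] 396 [ 686. -141.] 31.1 [ 0.6875 -0.1432]
spot [339.3 118.9] 405 [680.9 -68.7] 31.5 [ 0.6798 -0.0649]
spot [314.4 119.2] 391 [676.6   0.9] 31.2 [ 0.6785 -0.0036]
spot [281.9 121.7] 381 [672.2  70.9] 31.3 [0.6714 0.0758]
```

```bash
sed -i 's/m=w&(H<40)&(S>20)&(V>120)&(P\[...,2\]>zs+(.005 if el else .0035))/m=w\&((P[...,2]>zs+.006)\&(V>100)\&~((H>95)\&(H<125)\&(S>70)) if el else (H<40)\&(S>20)\&(V>120)\&(P[...,2]>zs+.0035))/' meas.py
cat > plan.py <<'E'
from h import *
def go(*wps,frm=None):
    "waypoints (x,y,z,psi): turn about tool z first, then shift in the tool's axes"
    s=arm.read_state(); q=np.array(s["eef_rot"]); Rm=R.from_quat(q[[1,2,3,0]]).as_matrix(); p=np.array(s["ee_pos"])
    psi=np.degrees(np.arctan2(Rm[1,0],Rm[0,0]))
    if psi<-20: psi+=360
    print("at",p.round(4),"psi",psi.round(1),"tilt",np.degrees(np.arccos(-Rm[2,2])).round(2),"t",s["clock"],"open",round(s["opening"],4),"ft",np.round(s["ft_force"],1))
    for x,y,z,t in wps:
        t=psi if t is None else t; wz=-(t-psi); a=np.radians(t); D=np.array([x,y,z])-p
        print("  to",(x,y,z,round(t,1)),"wz",round(wz,1),"shift",np.round([D[0]*np.cos(a)+D[1]*np.sin(a), D[0]*np.sin(a)-D[1]*np.cos(a),-D[2]],4), "len",np.linalg.norm(D).round(3))
        p=np.array([x,y,z]);psi=t
def grip(x,y,yaw,g):
    a=np.radians(yaw); return x+g[0]*np.cos(a)-g[1]*np.sin(a),y+g[0]*np.sin(a)+g[1]*np.cos(a)
E
python3 - <<'E'
from meas import *; from plan import *
z=np.load("t1.npz");i=arm.camera_info("top");P=cloud(z["d"],i)
parts(z["p"],P,i,dict(E0=(.45,-.19,.052,.001,1),E1=(.69,-.105,.055,.03,1)))
go((.45,-.19,.15,180))
E
```

```text
E0 px [392.  212.5] x,y [ 0.4483 -0.2004] yaw 208.0 cost 60 526
E1 px [356.5 114.2] x,y [ 0.6891 -0.1149] yaw 233.1 cost 69 547
at [0.175  0.5999 0.2311] psi 163.7 tilt 0.03 t 0.3 open 0.0851 ft [-0.2  0.4 -0.3]
  to (0.45, -0.19, 0.15, 180) wz -16.3 shift [-0.275  -0.7899  0.0811] len 0.84
```

```bash
python3 - <<'E'
from plan import *
g=grip(.4483,-.2004,208,(.014,-.017)); print(g)
go((.45,.15,.2,208),(*g,.12,208),(*g,.004,208))
E
```

```text
(np.float64(0.4279577171326148), np.float64(-0.1919624928004007))
at [0.175  0.5999 0.2311] psi 163.7 tilt 0.03 t 0.3 open 0.0851 ft [-0.2  0.4 -0.3]
  to (0.45, 0.15, 0.2, 208) wz -44.3 shift [-0.0316 -0.5263  0.0311] len 0.528
  to (np.float64(0.4279577171326148), np.float64(-0.1919624928004007), 0.12, 208) wz 0 shift [ 0.18   -0.2916  0.08  ] len 0.352
  to (np.float64(0.4279577171326148), np.float64(-0.1919624928004007), 0.004, 208) wz 0 shift [-0.     0.     0.116] len 0.116
```

Request:
step_arm([
  [0.5,[0,0,0],[0,0,-8.86]],
  [0.5,[0,0,0],[0,0,-8.86]],
  [0.5,[0,0,0],[0,0,-8.86]],
  [0.5,[0,0,0],[0,0,-8.86]],
  [0.5,[0,0,0],[0,0,-8.86]],
  [0.5,[-0.003,-0.048,0.003],[0,0,0]],
  [0.5,[-0.003,-0.048,0.003],[0,0,0]],
  [0.5,[-0.003,-0.048,0.003],[0,0,0]],
  [0.5,[-0.003,-0.048,0.003],[0,0,0]],
  [0.5,[-0.003,-0.048,0.003],[0,0,0]],
  [0.5,[-0.003,-0.048,0.003],[0,0,0]],
  [0.5,[-0.003,-0.048,0.003],[0,0,0]],
  [0.5,[-0.003,-0.048,0.003],[0,0,0]],
  [0.5,[-0.003,-0.048,0.003],[0,0,0]],
  [0.5,[-0.003,-0.048,0.003],[0,0,0]],
  [0.5,[-0.003,-0.048,0.003],[0,0,0]],
], force=30)

```text
clock: 2.3
ee_pos: [0.4531, 0.148, 0.1983]
eef_rot: [0.0, -0.242, 0.97, 0.0]
ft_force: [0.7, 0.7, -0.1]
opening: 0.0428
grip_force: 0.0
```

```bash
python3 - <<'E'
from plan import *
g=grip(.4483,-.2004,208,(.014,-.017))
go((*g,.12,208),(*g,.004,208))
E
```

```text
at [0.4531 0.148  0.1983] psi 208.0 tilt 0.02 t 2.3 open 0.0428 ft [ 0.7  0.7 -0.1]
  to (np.float64(0.4279577171326148), np.float64(-0.1919624928004007), 0.12, 208) wz 0.0 shift [ 0.1818 -0.2884  0.0783] len 0.35
  to (np.float64(0.4279577171326148), np.float64(-0.1919624928004007), 0.004, 208) wz 0 shift [-0.     0.     0.116] len 0.116
```

Request:
step_arm([
  [0.5,[0.0227,-0.03605,0.0098],[0,0,0]],
  [0.5,[0.0227,-0.03605,0.0098],[0,0,0]],
  [0.5,[0.0227,-0.03605,0.0098],[0,0,0]],
  [0.5,[0.0227,-0.03605,0.0098],[0,0,0]],
  [0.5,[0.0227,-0.03605,0.0098],[0,0,0]],
  [0.5,[0.0227,-0.03605,0.0098],[0,0,0]],
  [0.5,[0.0227,-0.03605,0.0098],[0,0,0]],
  [0.5,[0.0227,-0.03605,0.0098],[0,0,0]],
  [0.5,[0,0,0.03],[0,0,0]],
  [0.5,[0,0,0.03],[0,0,0]],
  [0.5,[0,0,0.03],[0,0,0]],
  [0.5,[0,0,0.016],[0,0,0]],
  [0.5,[0,0,0.01],[0,0,0]],
  [0.1,[0,0,0],[0,0,0]],
  [0.1,[0,0,0],[0,0,0]],
  [0.1,[0,0,0],[0,0,0]],
  [0.1,[0,0,0],[0,0,0]],
  [0.1,[0,0,-0.04],[0,0,0]],
  [0.1,[0,0,-0.04],[0,0,0]],
  [0.1,[0,0,-0.04],[0,0,0]],
])

```text
clock: 4.8
ee_pos: [0.4274, -0.1903, 0.1253]
eef_rot: [0.0, -0.242, 0.97, -0.0]
ft_force: [0.9, -0.6, -1.4]
opening: 0.0208
grip_force: 29.7
```

```bash
python3 - <<'E'
from plan import *
a=np.radians(-2.9);
# place elbow centre at basket offset +35,0 : tcp = centre - (g in world)
g=np.array(grip(0,0,208,(.014,-.017)))
c=np.array([.4819,-.3815])+.036*np.array([np.cos(a),np.sin(a)])
t=c+g
go((*t,.124,208),(*t,.022,208))
from plan import *
e=grip(.6891,-.1149,233.1,(-.017,.014));print(e)
E
```

```text
at [ 0.4274 -0.1903  0.1253] psi 208.0 tilt 0.0 t 4.8 open 0.0208 ft [ 0.9 -0.6 -1.4]
  to (np.float64(0.4975116139912456), np.float64(-0.3748838386431624), 0.124, 208) wz 0.0 shift [ 0.0248 -0.1959  0.0013] len 0.197
  to (np.float64(0.4975116139912456), np.float64(-0.3748838386431624), 0.022, 208) wz 0 shift [-0.     0.     0.102] len 0.102
(np.float64(0.7105027290493593), np.float64(-0.10971124396028184))
```

Request:
step_arm([
  [0.1,[0.005,-0.0392,0],[0,0,0]],
  [0.1,[0.005,-0.0392,0],[0,0,0]],
  [0.1,[0.005,-0.0392,0],[0,0,0]],
  [0.1,[0.005,-0.0392,0],[0,0,0]],
  [0.1,[0.005,-0.0392,0],[0,0,0]],
  [0.1,[0,0,0.04],[0,0,0]],
  [0.1,[0,0,0.04],[0,0,0]],
  [0.1,[0,0,0.023],[0,0,0]],
  [0.5,[0,0,0],[0,0,0]],
  [0.5,[0,0,0],[0,0,0]],
  [0.5,[0,0,0],[0,0,0]],
  [0.5,[0,0,-0.04],[0,0,0]],
  [0.5,[0,0,-0.04],[0,0,0]],
  [0.5,[0,0,-0.03],[0,0,9.3]],
  [0.5,[0,0,-0.03],[0,0,9.3]],
  [0.5,[0,0,0],[0,0,9.3]],
  [0.5,[0,0,0],[0,0,9.3]],
  [0.5,[0,0,0],[0,0,9.3]],
  [0.5,[0,0,0],[0,0,9.3]],
  [0.5,[0,0,0],[0,0,9.3]],
])

```text
clock: 7.3
ee_pos: [0.4978, -0.3753, 0.162]
eef_rot: [0.001, 0.32, 0.947, -0.0]
ft_force: [0.5, 0.0, 0.1]
opening: 0.0425
grip_force: 0.0
```

```bash
python3 - <<'E'
from meas import *; from plan import *
p,d,i=frames(2);P=cloud(d,i); cv2.imwrite("pics/a1.png",p)
parts(p,P,i,dict(E1=(.69,-.105,.06,.03,1),P0=(.55,.092,.05,.001,0),P1=(.54,.008,.05,.001,0),P2=(.668,.035,.05,.03,0)))
g=grip(.6891,-.1149,233.1,(-.017,.014))
go((*g,.13,143.1),(*g,.034,143.1))
E
```

```text
E1 none
P0 px [274.  171.7] x,y [0.5533 0.094 ] yaw 12.0 cost 98 313
P1 none
P2 none
at [ 0.4978 -0.3752  0.1618] psi 142.8 tilt 0.07 t 7.4 open 0.0428 ft [-0.2  0.1  0. ]
  to (np.float64(0.7105027290493593), np.float64(-0.10971124396028184), 0.13, 143.1) wz -0.3 shift [-0.0107  0.34    0.0318] len 0.342
  to (np.float64(0.7105027290493593), np.float64(-0.10971124396028184), 0.034, 143.1) wz -0.0 shift [0.    0.    0.096] len 0.096
```

Request:
step_arm([
  [0.5,[-0.0013,0.0425,0.004],[0,0,-0.3]],
  [0.5,[-0.0013,0.0425,0.004],[0,0,0]],
  [0.5,[-0.0013,0.0425,0.004],[0,0,0]],
  [0.5,[-0.0013,0.0425,0.004],[0,0,0]],
  [0.5,[-0.0013,0.0425,0.004],[0,0,0]],
  [0.5,[-0.0013,0.0425,0.004],[0,0,0]],
  [0.5,[-0.0013,0.0425,0.004],[0,0,0]],
  [0.5,[-0.0013,0.0425,0.004],[0,0,0]],
  [0.5,[0,0,0.04],[0,0,0]],
  [0.5,[0,0,0.03],[0,0,0]],
  [0.5,[0,0,0.016],[0,0,0]],
  [0.5,[0,0,0.01],[0,0,0]],
  [0.1,[0,0,0],[0,0,0]],
  [0.1,[0,0,0],[0,0,0]],
  [0.1,[0,0,0],[0,0,0]],
  [0.1,[0,0,0],[0,0,0]],
  [0.1,[0,0,-0.04],[0,0,0]],
  [0.1,[0,0,-0.04],[0,0,0]],
  [0.1,[0,0,-0.02],[0,0,0]],
])

```text
clock: 9.78
ee_pos: [0.7105, -0.1093, 0.1353]
eef_rot: [0.001, 0.315, 0.949, 0.0]
ft_force: [0.5, 0.3, -1.2]
opening: 0.0208
grip_force: 30.1
```

```bash
python3 - <<'E'
from plan import *
a=np.radians(-2.9)
g=np.array(grip(0,0,233.1,(-.017,.014)))
t=np.array([.4819,-.3815])-.042*np.array([np.cos(a),np.sin(a)])+g
go((*t,.13,None),(*t,.023,None))
E
```

```text
at [ 0.7105 -0.1093  0.1353] psi 143.2 tilt 0.16 t 9.775 open 0.0208 ft [ 0.5  0.3 -1.2]
  to (np.float64(0.46135651604762346), np.float64(-0.3741863404770599), 0.13, np.float64(143.2)) wz -0.0 shift [ 0.0411 -0.3613  0.0053] len 0.364
  to (np.float64(0.46135651604762346), np.float64(-0.3741863404770599), 0.023, np.float64(143.2)) wz -0.0 shift [0.    0.    0.107] len 0.107
```

Request:
step_arm([
  [0.1,[0.0046,-0.0401,0.0006],[0,0,0]],
  [0.1,[0.0046,-0.0401,0.0006],[0,0,0]],
  [0.1,[0.0046,-0.0401,0.0006],[0,0,0]],
  [0.1,[0.0046,-0.0401,0.0006],[0,0,0]],
  [0.1,[0.0046,-0.0401,0.0006],[0,0,0]],
  [0.1,[0.0046,-0.0401,0.0006],[0,0,0]],
  [0.1,[0.0046,-0.0401,0.0006],[0,0,0]],
  [0.1,[0.0046,-0.0401,0.0006],[0,0,0]],
  [0.1,[0.0046,-0.0401,0.0006],[0,0,0]],
  [0.1,[0,0,0.04],[0,0,0]],
  [0.1,[0,0,0.04],[0,0,0]],
  [0.1,[0,0,0.026],[0,0,0]],
  [0.5,[0,0,0],[0,0,0]],
  [0.5,[0,0,0],[0,0,0]],
  [0.5,[0,0,0],[0,0,0]],
  [0.5,[0,0,-0.04],[0,0,0]],
  [0.5,[0,0,-0.04],[0,0,0]],
  [0.5,[0,0,-0.04],[0,0,0]],
])

```text
clock: 12.02
ee_pos: [0.4606, -0.3736, 0.1438]
eef_rot: [0.001, 0.315, 0.949, -0.0]
ft_force: [-0.2, -0.3, 0.2]
opening: 0.0427
grip_force: 0.0
```

```bash
python3 - <<'E'
from plan import *
# brass on shelf P2 yaw 66.2 -> psi 66.2/246.2 ; P1 5.6->185.6 ; P0 174.9->174.9
for n,(x,y,w) in dict(P2=(.669,.0386,66.2),P1=(.5391,.0087,5.6),P0=(.5508,.0925,174.9)).items(): print(n,grip(x,y,w,(-.007,0)))
go((.44,.38,.16,174.9))
E
```

```text
P2 (np.float64(0.6661751829255333), np.float64(0.03219528232505123))
P1 (np.float64(0.5321334082001272), np.float64(0.008016919701685953))
P0 (np.float64(0.5577722874578753), np.float64(0.0918777399219349))
at [ 0.4606 -0.3736  0.1438] psi 143.2 tilt 0.08 t 12.025 open 0.0427 ft [-0.2 -0.3  0.2]
  to (0.44, 0.38, 0.16, 174.9) wz -31.7 shift [ 0.0875  0.7488 -0.0162] len 0.754
```

```bash
cat > chk.py <<'E'
from plan import *
a=np.load("scene0.npz")["p"]; b=cam("scene")[0]
def f(p):
    H,S,V=cv2.split(cv2.cvtColor(p,cv2.COLOR_BGR2HSV)); m=(H>12)&(H<27)&(S>110)&(V>110); m[:,:260]=0;m[:170]=0;m[290:]=0; m[:,420:]=0
    return [(c.tolist(),int(n)) for c,n,_ in blobs(m,15)]
print(f(a));print(f(b))
E
python3 - <<'E'
import chk
from plan import *
g=(.5321,.0080)
go((*g,.12,185.6),(*g,.002,185.6))
E
```

```text
[([275.7, 219.9], 121), ([313.8, 230.4], 166), ([339.7, 247.8], 194), ([292.9, 259.0], 235)]
[([275.6, 219.9], 120), ([313.8, 230.4], 168), ([339.7, 247.8], 194), ([292.8, 259.0], 236)]
at [ 0.4623 -0.3751  0.1488] psi 143.3 tilt 0.45 t 12.075 open 0.0426 ft [ 2.9 -1.9  7.2]
  to (0.5321, 0.008, 0.12, 185.6) wz -42.3 shift [-0.1069  0.3745  0.0288] len 0.39
  to (0.5321, 0.008, 0.002, 185.6) wz -0.0 shift [-0.     0.     0.118] len 0.118
```

Request:
step_arm([
  [0.6,[0,0,0],[0,0,-10.5]],
  [0.6,[0,0,0],[0,0,-10.5]],
  [0.6,[0,0,0],[0,0,-10.5]],
  [0.6,[0,0,0],[0,0,-10.5]],
])

```text
clock: 12.58
ee_pos: [0.4607, -0.3736, 0.1423]
eef_rot: [0.0, -0.049, 0.999, -0.001]
ft_force: [-0.6, -0.1, 0.3]
opening: 0.0512
grip_force: 0.0
```

```bash
python3 - <<'E'
from plan import *
g=(.5321,.0080)
go((*g,.12,185.6),(*g,.002,185.6))
E
```

```text
at [ 0.4607 -0.3736  0.1423] psi 185.6 tilt 0.08 t 12.575 open 0.0512 ft [-0.6 -0.1  0.3]
  to (0.5321, 0.008, 0.12, 185.6) wz -0.0 shift [-0.1083  0.3728  0.0223] len 0.389
  to (0.5321, 0.008, 0.002, 185.6) wz -0.0 shift [-0.     0.     0.118] len 0.118
```

Request:
step_arm([
  [0.6,[-0.012,0.0414,0.0025],[0,0,0]],
  [0.6,[-0.012,0.0414,0.0025],[0,0,0]],
  [0.6,[-0.012,0.0414,0.0025],[0,0,0]],
  [0.6,[-0.012,0.0414,0.0025],[0,0,0]],
  [0.6,[-0.012,0.0414,0.0025],[0,0,0]],
  [0.6,[-0.012,0.0414,0.0025],[0,0,0]],
  [0.6,[-0.012,0.0414,0.0025],[0,0,0]],
  [0.6,[-0.012,0.0414,0.0025],[0,0,0]],
  [0.6,[-0.012,0.0414,0.0025],[0,0,0]],
  [0.6,[0,0,0.04],[0,0,0]],
  [0.6,[0,0,0.04],[0,0,0]],
  [0.6,[0,0,0.025],[0,0,0]],
  [0.6,[0,0,0.012],[0,0,0]],
  [0.1,[0,0,0],[0,0,0]],
  [0.1,[0,0,0],[0,0,0]],
  [0.1,[0,0,0],[0,0,0]],
  [0.1,[0,0,0],[0,0,0]],
  [0.1,[0,0,-0.04],[0,0,0]],
  [0.1,[0,0,-0.04],[0,0,0]],
  [0.1,[0,0,-0.04],[0,0,0]],
], force=40)

```text
clock: 15.08
ee_pos: [0.5339, 0.0074, 0.1235]
eef_rot: [0.0, -0.046, 0.999, -0.0]
ft_force: [1.4, -0.5, -1.1]
opening: 0.0287
grip_force: 40.0
```

```bash
cat > tray.py <<'E'
from plan import *
def tray(ox,oy,z=.022):
    a=np.radians(7.3); t=np.array([.4655+ox*np.cos(a)-oy*np.sin(a),.3931+ox*np.sin(a)+oy*np.cos(a)]).round(4)
    go((*t,.125,None),(*t,z,None))
E
python3 -c "
from tray import *
tray(.045,.02)"
```

```text
at [0.5339 0.0074 0.1235] psi 185.2 tilt 0.01 t 15.075 open 0.0287 ft [ 1.4 -0.5 -1.1]
  to (np.float64(0.5076), np.float64(0.4187), 0.125, np.float64(185.2)) wz -0.0 shift [-0.0114  0.412  -0.0015] len 0.412
  to (np.float64(0.5076), np.float64(0.4187), 0.022, np.float64(185.2)) wz -0.0 shift [-0.     0.     0.103] len 0.103
```

Request:
step_arm([
  [0.1,[-0.0013,0.0458,0],[0,0,0]],
  [0.1,[-0.0013,0.0458,0],[0,0,0]],
  [0.1,[-0.0013,0.0458,0],[0,0,0]],
  [0.1,[-0.0013,0.0458,0],[0,0,0]],
  [0.1,[-0.0013,0.0458,0],[0,0,0]],
  [0.1,[-0.0013,0.0458,0],[0,0,0]],
  [0.1,[-0.0013,0.0458,0],[0,0,0]],
  [0.1,[-0.0013,0.0458,0],[0,0,0]],
  [0.1,[-0.0013,0.0458,0],[0,0,0]],
  [0.1,[0,0,0.04],[0,0,0]],
  [0.1,[0,0,0.04],[0,0,0]],
  [0.1,[0,0,0.02],[0,0,0]],
  [0.55,[0,0,0],[0,0,0]],
  [0.55,[0,0,0],[0,0,0]],
  [0.55,[0,0,0],[0,0,0]],
  [0.55,[0,0,-0.04],[0,0,0]],
  [0.55,[0,0,-0.04],[0,0,0]],
  [0.55,[0,0,-0.02],[0,0,0]],
  [0.55,[0,0,0],[0,0,5]],
  [0.55,[0,0,0],[0,0,5.3]],
])

```text
clock: 17.58
ee_pos: [0.5085, 0.4192, 0.1235]
eef_rot: [0.001, 0.046, 0.999, 0.001]
ft_force: [1.1, 0.7, -0.3]
opening: 0.0468
grip_force: 0.0
```

```bash
python3 - <<'E'
from meas import *; from plan import *
p,d,i=frames(2);P=cloud(d,i)
parts(p,P,i,dict(P0=(.55,.092,.05,.001,0),P2=(.668,.035,.05,.03,0)))
import chk
g=(.5578,.0919)
go((*g,.12,174.9),(*g,.002,174.9))
E
```

```text
P0 px [274.6 170.2] x,y [0.5507 0.0926] yaw 174.8 cost 31 375
P2 px [298.5 122.2] x,y [0.6689 0.0381] yaw 65.0 cost 55 414
[([275.7, 219.9], 121), ([313.8, 230.4], 166), ([339.7, 247.8], 194), ([292.9, 259.0], 235)]
[([275.5, 219.6], 131), ([339.7, 247.8], 196), ([292.9, 259.0], 238)]
at [0.5083 0.4191 0.1229] psi 175.0 tilt 0.07 t 17.725 open 0.0467 ft [-0.4  0.1  0.3]
  to (0.5578, 0.0919, 0.12, 174.9) wz 0.1 shift [-0.0784 -0.3215  0.0029] len 0.331
  to (0.5578, 0.0919, 0.002, 174.9) wz -0.0 shift [0.    0.    0.118] len 0.118
```

Request:
step_arm([
  [0.6,[-0.0098,-0.0402,0.0004],[0,0,0]],
  [0.6,[-0.0098,-0.0402,0.0004],[0,0,0]],
  [0.6,[-0.0098,-0.0402,0.0004],[0,0,0]],
  [0.6,[-0.0098,-0.0402,0.0004],[0,0,0]],
  [0.6,[-0.0098,-0.0402,0.0004],[0,0,0]],
  [0.6,[-0.0098,-0.0402,0.0004],[0,0,0]],
  [0.6,[-0.0098,-0.0402,0.0004],[0,0,0]],
  [0.6,[-0.0098,-0.0402,0.0004],[0,0,0]],
  [0.6,[0,0,0.04],[0,0,0]],
  [0.6,[0,0,0.04],[0,0,0]],
  [0.6,[0,0,0.025],[0,0,0]],
  [0.6,[0,0,0.0125],[0,0,0]],
  [0.1,[0,0,0],[0,0,0]],
  [0.1,[0,0,0],[0,0,0]],
  [0.1,[0,0,0],[0,0,0]],
  [0.1,[0,0,0],[0,0,0]],
  [0.1,[0,0,-0.04],[0,0,0]],
  [0.1,[0,0,-0.04],[0,0,0]],
  [0.1,[0,0,-0.04],[0,0,0]],
])

```text
clock: 20.1
ee_pos: [0.5576, 0.0917, 0.1228]
eef_rot: [0.0, 0.044, 0.999, 0.0]
ft_force: [0.3, 0.3, -1.1]
opening: 0.0283
grip_force: 39.8
```

```bash
python3 -c "
from tray import *
tray(-.045,.02)"
```

```text
at [0.5576 0.0917 0.1228] psi 174.9 tilt 0.01 t 20.1 open 0.0283 ft [ 0.3  0.3 -1.1]
  to (np.float64(0.4183), np.float64(0.4072), 0.125, np.float64(174.9)) wz -0.0 shift [ 0.1666  0.302  -0.0022] len 0.345
  to (np.float64(0.4183), np.float64(0.4072), 0.022, np.float64(174.9)) wz -0.0 shift [0.    0.    0.103] len 0.103
```

Request:
step_arm([
  [0.1,[0.0208,0.0378,0],[0,0,0]],
  [0.1,[0.0208,0.0378,0],[0,0,0]],
  [0.1,[0.0208,0.0378,0],[0,0,0]],
  [0.1,[0.0208,0.0378,0],[0,0,0]],
  [0.1,[0.0208,0.0378,0],[0,0,0]],
  [0.1,[0.0208,0.0378,0],[0,0,0]],
  [0.1,[0.0208,0.0378,0],[0,0,0]],
  [0.1,[0.0208,0.0378,0],[0,0,0]],
  [0.1,[0,0,0.04],[0,0,0]],
  [0.1,[0,0,0.04],[0,0,0]],
  [0.1,[0,0,0.02],[0,0,0]],
  [0.55,[0,0,0],[0,0,0]],
  [0.55,[0,0,0],[0,0,0]],
  [0.55,[0,0,0],[0,0,0]],
  [0.55,[0,0,-0.04],[0,0,0]],
  [0.55,[0,0,-0.04],[0,0,0]],
  [0.55,[0,0,-0.02],[0,0,10]],
  [0.55,[0,0,0],[0,0,10]],
  [0.55,[0,0,0],[0,0,10]],
  [0.55,[0,0,0],[0,0,10]],
])

```text
clock: 22.6
ee_pos: [0.4189, 0.4077, 0.1223]
eef_rot: [0.0, 0.386, 0.923, 0.001]
ft_force: [-0.4, -1.3, -1.9]
opening: 0.0469
grip_force: 0.0
```

Request:
step_arm([
  [0.6,[0,0,0],[0,0,10]],
  [0.6,[0,0,0],[0,0,10]],
  [0.6,[0,0,0],[0,0,10]],
  [0.6,[0,0,0],[0,0,10]],
  [0.6,[0,0,0],[0,0,10]],
  [0.6,[0,0,0],[0,0,10]],
  [0.6,[0,0,0],[0,0,9.3]],
])

```text
clock: 23.48
ee_pos: [0.4189, 0.4077, 0.1222]
eef_rot: [-0.0, 0.842, 0.54, 0.001]
ft_force: [1.4, -0.5, 0.3]
opening: 0.0511
grip_force: 0.0
```

```bash
python3 - <<'E'
from meas import *; from plan import *
p,d,i=frames(3);P=cloud(d,i); np.savez("t2",p=p,d=d); cv2.imwrite("pics/a2.png",p)
parts(p,P,i,dict(P2=(.668,.035,.05,.03,0)))
g=grip(.669,.0384,65.6,(-.007,0)); print(g)
go((*g,.13,65.6),(*g,.032,65.6))
E
```

```text
P2 px [298.3 122.2] x,y [0.669  0.0381] yaw 65.7 cost 55 404
(np.float64(0.6661082689912282), np.float64(0.03202521437435676))
at [0.4189 0.4077 0.122 ] psi 65.8 tilt 0.06 t 23.625 open 0.0511 ft [ 0.3 -0.5  0. ]
  to (np.float64(0.6661082689912282), np.float64(0.03202521437435676), 0.13, 65.6) wz 0.2 shift [-0.24    0.3803 -0.008 ] len 0.45
  to (np.float64(0.6661082689912282), np.float64(0.03202521437435676), 0.032, 65.6) wz -0.0 shift [0.    0.    0.098] len 0.098
```

View pics/a2.png

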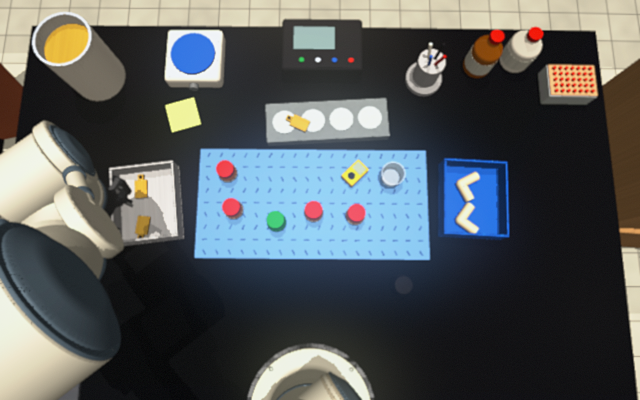

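Both elbows lie in the basket at (468,186) and (466,218). Two plates are in the tray at (140,186) and (143,226), and the last one is on the shelf at (298,122).

Request:
step_arm([
  [0.6,[-0.024,0.038,-0.0008],[0,0,0]],
  [0.6,[-0.024,0.038,-0.0008],[0,0,0]],
  [0.6,[-0.024,0.038,-0.0008],[0,0,0]],
  [0.6,[-0.024,0.038,-0.0008],[0,0,0]],
  [0.6,[-0.024,0.038,-0.0008],[0,0,0]],
  [0.6,[-0.024,0.038,-0.0008],[0,0,0]],
  [0.6,[-0.024,0.038,-0.0008],[0,0,0]],
  [0.6,[-0.024,0.038,-0.0008],[0,0,0]],
  [0.6,[-0.024,0.038,-0.0008],[0,0,0]],
  [0.6,[-0.024,0.038,-0.0008],[0,0,0]],
  [0.6,[0,0,0.04],[0,0,0]],
  [0.6,[0,0,0.035],[0,0,0]],
  [0.6,[0,0,0.015],[0,0,0]],
  [0.6,[0,0,0.008],[0,0,0]],
  [0.1,[0,0,0],[0,0,0]],
  [0.1,[0,0,0],[0,0,0]],
  [0.1,[0,0,0],[0,0,0]],
  [0.1,[0,0,0],[0,0,0]],
  [0.1,[0,0,-0.04],[0,0,0]],
  [0.1,[0,0,-0.05],[0,0,0]],
])

```text
clock: 26.12
ee_pos: [0.6652, 0.0322, 0.1218]
eef_rot: [-0.001, 0.84, 0.542, -0.001]
ft_force: [1.5, -0.4, -0.6]
opening: 0.0284
grip_force: 39.9
```

```bash
python3 -c "
from tray import *
tray(0,-.025,.028)"
```

```text
at [0.6652 0.0322 0.1218] psi 65.6 tilt 0.11 t 26.125 open 0.0284 ft [ 1.5 -0.4 -0.6]
  to (np.float64(0.4687), np.float64(0.3683), 0.125, np.float64(65.6)) wz -0.0 shift [ 0.2251 -0.3176 -0.0032] len 0.389
  to (np.float64(0.4687), np.float64(0.3683), 0.028, np.float64(65.6)) wz -0.0 shift [0.    0.    0.097] len 0.097
```

Request:
step_arm([
  [0.1,[0.025,-0.0353,0],[0,0,0]],
  [0.1,[0.025,-0.0353,0],[0,0,0]],
  [0.1,[0.025,-0.0353,0],[0,0,0]],
  [0.1,[0.025,-0.0353,0],[0,0,0]],
  [0.1,[0.025,-0.0353,0],[0,0,0]],
  [0.1,[0.025,-0.0353,0],[0,0,0]],
  [0.1,[0.025,-0.0353,0],[0,0,0]],
  [0.1,[0.025,-0.0353,0],[0,0,0]],
  [0.1,[0.025,-0.0353,0],[0,0,0]],
  [0.1,[0,0,0.04],[0,0,0]],
  [0.1,[0,0,0.04],[0,0,0]],
  [0.1,[0,0,0.014],[0,0,0]],
  [0.55,[0,0,0],[0,0,0]],
  [0.55,[0,0,0],[0,0,0]],
  [0.55,[0,0,0],[0,0,0]],
  [0.55,[0,0,-0.04],[0,0,0]],
  [0.55,[0,0,-0.05],[0,0,0]],
  [0.8,[0,0,-0.03],[0,0,-9.4]],
  [0.8,[0,0,0],[0,0,-9.4]],
  [0.8,[0,0,0],[0,0,-9.4]],
])

```text
clock: 28.62
ee_pos: [0.4696, 0.3684, 0.1488]
eef_rot: [0.0, 0.681, 0.732, 0.001]
ft_force: [-0.5, 0.6, -0.5]
opening: 0.0687
grip_force: 0.0
```

```bash
cat > jars.py <<'E'
from meas import *; from plan import *
from scipy.optimize import least_squares
def jars():
    p,d,i=frames(3);P=cloud(d,i)
    for c,a,px in blobs(masks(p)["red"],100):
        if 200<c[0]<400 and c[1]>90: print("jar",c,a,onplane([px.mean(0)],float(np.nanmedian(P[px[:,1],px[:,0],2])),i)[0].round(4),np.nanmedian(P[px[:,1],px[:,0],2]).round(4))
    return p,P,i
E
python3 - <<'E'
from jars import *
p,P,i=jars(); cv2.imwrite("pics/a3.png",p)
g=(.5462,.2067)
go((*g,.13,93.8),(*g,.012,93.8))
E
```

```text
jar [224.7 168.5] 216 [0.5466 0.2069] 0.0495
jar [230.8 206.6] 220 [0.4554 0.1886] 0.0496
jar [313.1 209.6] 218 [ 0.4497 -0.0025] 0.0498
jar [356.1 212.5] 220 [ 0.4436 -0.1022] 0.0496
at [0.4694 0.3683 0.148 ] psi 93.7 tilt 0.05 t 28.775 open 0.068 ft [-0.   0.1 -0.2]
  to (0.5462, 0.2067, 0.13, 93.8) wz -0.1 shift [-0.1663  0.0659  0.018 ] len 0.18
  to (0.5462, 0.2067, 0.012, 93.8) wz -0.0 shift [0.    0.    0.118] len 0.118
```

Request:
step_arm([
  [0.8,[-0.0416,0.0165,0.0045],[0,0,0]],
  [0.8,[-0.0416,0.0165,0.0045],[0,0,0]],
  [0.8,[-0.0416,0.0165,0.0045],[0,0,0]],
  [0.8,[-0.0416,0.0165,0.0045],[0,0,0]],
  [0.8,[0,0,0.04],[0,0,0]],
  [0.8,[0,0,0.04],[0,0,0]],
  [0.8,[0,0,0.025],[0,0,0]],
  [0.8,[0,0,0.013],[0,0,0]],
  [0.2,[0,0,0],[0,0,0]],
  [0.2,[0,0,0],[0,0,0]],
  [0.2,[0,0,0],[0,0,0]],
  [0.2,[0,0,0],[0,0,0]],
  [0.2,[0,0,-0.03],[0,0,0]],
  [0.2,[0,0,-0.04],[0,0,0]],
  [0.2,[0,0,-0.03],[0,0,0]],
  [0.2,[-0.0289,0.023,0],[0,0,0]],
  [0.2,[-0.0289,0.023,0],[0,0,0]],
  [0.2,[-0.0289,0.023,0],[0,0,0]],
  [0.2,[-0.0289,0.023,0],[0,0,0]],
  [0.2,[-0.0289,0.023,0],[0,0,0]],
])

```text
clock: 31.28
ee_pos: [0.6714, 0.0692, 0.1115]
eef_rot: [0.0, 0.683, 0.73, 0.0]
ft_force: [-0.3, 1.0, -0.1]
opening: 0.0433
grip_force: 41.3
```

```bash
python3 - <<'E'
from plan import *
go((.6706,.0700,.10,None),(.6706,.07,.042,None))
E
```

```text
at [0.6714 0.0692 0.1115] psi 93.8 tilt 0.01 t 31.275 open 0.0433 ft [-0.3  1.  -0.1]
  to (0.6706, 0.07, 0.1, np.float64(93.8)) wz -0.0 shift [ 0.0009 -0.0007  0.0115] len 0.012
  to (0.6706, 0.07, 0.042, np.float64(93.8)) wz -0.0 shift [0.    0.    0.058] len 0.058
```

Request:
step_arm([
  [0.2,[0.0009,-0.0007,0.03],[0,0,0]],
  [0.2,[0,0,0.025],[0,0,0]],
  [0.2,[0,0,0.009],[0,0,0]],
  [0.2,[0,0,0.005],[0,0,0]],
  [0.2,[0,0,0],[0,0,0]],
  [0.2,[0,0,0],[0,0,0]],
])

```text
clock: 32.02
ee_pos: [0.6703, 0.0711, 0.0431]
eef_rot: [0.0, 0.683, 0.73, 0.0]
ft_force: [-0.4, 0.5, -0.6]
opening: 0.0432
grip_force: 41.3
```

```bash
python3 - <<'E'
from plan import *
go((.6706,.0700,.12,None),(.4554,.1886,.12,None),(.4554,.1886,.012,None),(.4554,.1886,.112,None),(.6752,.0001,.112,None))
E
```

```text
at [0.6703 0.0711 0.0431] psi 93.8 tilt 0.07 t 32.025 open 0.0432 ft [-0.4  0.5 -0.6]
  to (0.6706, 0.07, 0.12, np.float64(93.8)) wz -0.0 shift [-0.0011  0.0002 -0.0769] len 0.077
  to (0.4554, 0.1886, 0.12, np.float64(93.8)) wz -0.0 shift [ 0.1328 -0.2068 -0.    ] len 0.246
  to (0.4554, 0.1886, 0.012, np.float64(93.8)) wz -0.0 shift [0.    0.    0.108] len 0.108
  to (0.4554, 0.1886, 0.112, np.float64(93.8)) wz -0.0 shift [ 0.   0.  -0.1] len 0.1
  to (0.6752, 0.0001, 0.112, np.float64(93.8)) wz -0.0 shift [-0.2028  0.2067 -0.    ] len 0.29
```

Request:
step_arm([
  [0.2,[-0.0011,0,0.002],[0,0,0]],
  [0.2,[0,0,0],[0,0,0]],
  [0.8,[0,0,0],[0,0,0]],
  [0.8,[0,0,0],[0,0,0]],
  [0.8,[0,0,0],[0,0,0]],
  [0.8,[0,0,-0.04],[0,0,0]],
  [0.8,[0,0,-0.04],[0,0,0]],
  [0.8,[0.022,-0.0345,0],[0,0,0]],
  [0.8,[0.022,-0.0345,0],[0,0,0]],
  [0.8,[0.022,-0.0345,0],[0,0,0]],
  [0.8,[0.022,-0.0345,0],[0,0,0]],
  [0.8,[0.022,-0.0345,0],[0,0,0]],
  [0.8,[0.022,-0.0345,0],[0,0,0]],
  [0.8,[0,0,0],[0,0,0]],
])

```text
clock: 33.78
ee_pos: [0.4521, 0.1885, 0.1203]
eef_rot: [-0.001, 0.682, 0.731, -0.001]
ft_force: [0.8, 0.3, -1.0]
opening: 0.0683
grip_force: 0.0
```

```bash
python3 - <<'E'
from plan import *
go((.4554,.1886,.12,None),(.4554,.1886,.012,None),(.4554,.1886,.112,None),(.6752,.0001,.112,None))
E
```

```text
at [0.4521 0.1885 0.1203] psi 93.9 tilt 0.1 t 33.775 open 0.0683 ft [ 0.8  0.3 -1. ]
  to (0.4554, 0.1886, 0.12, np.float64(93.9)) wz -0.0 shift [-0.0001  0.0033  0.0003] len 0.003
  to (0.4554, 0.1886, 0.012, np.float64(93.9)) wz -0.0 shift [0.    0.    0.108] len 0.108
  to (0.4554, 0.1886, 0.112, np.float64(93.9)) wz -0.0 shift [ 0.   0.  -0.1] len 0.1
  to (0.6752, 0.0001, 0.112, np.float64(93.9)) wz -0.0 shift [-0.2032  0.2063 -0.    ] len 0.29
```

Request:
step_arm([
  [0.8,[0,0.003,0.04],[0,0,0]],
  [0.8,[0,0,0.04],[0,0,0]],
  [0.8,[0,0,0.02],[0,0,0]],
  [0.8,[0,0,0.008],[0,0,0]],
  [0.2,[0,0,0],[0,0,0]],
  [0.2,[0,0,0],[0,0,0]],
  [0.2,[0,0,0],[0,0,0]],
  [0.2,[0,0,0],[0,0,0]],
  [0.2,[0,0,-0.03],[0,0,0]],
  [0.2,[0,0,-0.04],[0,0,0]],
  [0.2,[0,0,-0.03],[0,0,0]],
  [0.2,[-0.029,0.0295,0],[0,0,0]],
  [0.2,[-0.029,0.0295,0],[0,0,0]],
  [0.2,[-0.029,0.0295,0],[0,0,0]],
  [0.2,[-0.029,0.0295,0],[0,0,0]],
  [0.2,[-0.029,0.0295,0],[0,0,0]],
  [0.2,[-0.029,0.0295,0],[0,0,0]],
  [0.2,[-0.029,0.0295,0],[0,0,0]],
  [0.2,[0,0,0],[0,0,0]],
  [0.2,[0,0,0],[0,0,0]],
])

```text
clock: 36.28
ee_pos: [0.6767, -0.0005, 0.1123]
eef_rot: [-0.0, 0.683, 0.73, -0.0]
ft_force: [-0.0, 0.8, -1.5]
opening: 0.0431
grip_force: 41.2
```

```bash
python3 - <<'E'
from plan import *
go((.6752,.0001,.0415,93.8))
E
```

```text
at [ 6.767e-01 -5.000e-04  1.123e-01] psi 93.8 tilt 0.04 t 36.275 open 0.0431 ft [-0.   0.8 -1.5]
  to (0.6752, 0.0001, 0.0415, 93.8) wz 0.0 shift [ 0.0007 -0.0014  0.0708] len 0.071
```

Request:
step_arm([
  [0.2,[0.0007,-0.0014,0.03],[0,0,0]],
  [0.2,[0,0,0.025],[0,0,0]],
  [0.2,[0,0,0.01],[0,0,0]],
  [0.2,[0,0,0.0055],[0,0,0]],
  [0.2,[0,0,0],[0,0,0]],
  [0.2,[0,0,0],[0,0,0]],
])

```text
clock: 37.02
ee_pos: [0.676, 0.0002, 0.043]
eef_rot: [0.0, 0.683, 0.731, 0.0]
ft_force: [-3.2, 0.7, 8.2]
opening: 0.0431
grip_force: 43.0
```

```bash
python3 - <<'E'
from plan import *
go((.6752,.0001,.0415,93.8),(.6752,.0001,.12,None),(.4497,-.0025,.12,None))
E
```

```text
at [6.76e-01 2.00e-04 4.30e-02] psi 93.9 tilt 0.05 t 37.025 open 0.0431 ft [-3.2  0.7  8.2]
  to (0.6752, 0.0001, 0.0415, 93.8) wz 0.1 shift [-0.     -0.0008  0.0015] len 0.002
  to (0.6752, 0.0001, 0.12, 93.8) wz -0.0 shift [ 0.      0.     -0.0785] len 0.078
  to (0.4497, -0.0025, 0.12, 93.8) wz -0.0 shift [ 0.0124 -0.2252 -0.    ] len 0.226
```

Request:
step_arm([
  [0.8,[0,0,0],[0,0,0]],
  [0.8,[0,0,0],[0,0,0]],
  [0.8,[0,0,0],[0,0,0]],
  [0.8,[0,0,-0.04],[0,0,0]],
  [0.8,[0,0,-0.037],[0,0,0]],
  [0.8,[0.0021,-0.0375,0],[0,0,0]],
  [0.8,[0.0021,-0.0375,0],[0,0,0]],
  [0.8,[0.0021,-0.0375,0],[0,0,0]],
  [0.8,[0.0021,-0.0375,0],[0,0,0]],
  [0.8,[0.0021,-0.0375,0],[0,0,0]],
  [0.8,[0.0021,-0.0375,0],[0,0,0]],
  [0.8,[0,0,0],[0,0,0]],
  [0.8,[0,0,0],[0,0,0]],
])

```text
clock: 38.65
ee_pos: [0.4514, -0.0028, 0.1191]
eef_rot: [0.001, 0.683, 0.73, 0.0]
ft_force: [-0.4, -0.2, -0.3]
opening: 0.0682
grip_force: 0.0
```

```bash
python3 - <<'E'
from plan import *
go((.4497,-.0025,.12,93.8),(.4497,-.0025,.012,None),(.4497,-.0025,.112,None),(.6798,-.0697,.112,None))
E
```

```text
at [ 0.4514 -0.0028  0.1191] psi 93.8 tilt 0.08 t 38.65 open 0.0682 ft [-0.4 -0.2 -0.3]
  to (0.4497, -0.0025, 0.12, 93.8) wz 0.0 shift [ 0.0004 -0.0017 -0.0009] len 0.002
  to (0.4497, -0.0025, 0.012, 93.8) wz -0.0 shift [0.    0.    0.108] len 0.108
  to (0.4497, -0.0025, 0.112, 93.8) wz -0.0 shift [ 0.   0.  -0.1] len 0.1
  to (0.6798, -0.0697, 0.112, 93.8) wz -0.0 shift [-0.0823  0.2251 -0.    ] len 0.24
```

Request:
step_arm([
  [0.8,[0.0004,-0.0017,0.04],[0,0,0]],
  [0.8,[0,0,0.04],[0,0,0]],
  [0.8,[0,0,0.019],[0,0,0]],
  [0.8,[0,0,0.008],[0,0,0]],
  [0.2,[0,0,0],[0,0,0]],
  [0.2,[0,0,0],[0,0,0]],
  [0.2,[0,0,0],[0,0,0]],
  [0.2,[0,0,0],[0,0,0]],
  [0.2,[0,0,-0.03],[0,0,0]],
  [0.2,[0,0,-0.04],[0,0,0]],
  [0.2,[0,0,-0.03],[0,0,0]],
  [0.2,[-0.0137,0.0375,0],[0,0,0]],
  [0.2,[-0.0137,0.0375,0],[0,0,0]],
  [0.2,[-0.0137,0.0375,0],[0,0,0]],
  [0.2,[-0.0137,0.0375,0],[0,0,0]],
  [0.2,[-0.0137,0.0375,0],[0,0,0]],
  [0.2,[-0.0137,0.0375,0],[0,0,0]],
  [0.2,[0,0,0],[0,0,0]],
  [0.2,[0,0,0],[0,0,0]],
])

```text
clock: 41.02
ee_pos: [0.678, -0.0691, 0.1116]
eef_rot: [-0.0, 0.683, 0.73, -0.0]
ft_force: [-1.0, -0.0, -1.5]
opening: 0.043
grip_force: 41.6
```

```bash
python3 - <<'E'
from plan import *
go((.6798,-.0697,.0425,93.8))
E
```

```text
at [ 0.678  -0.0691  0.1116] psi 93.8 tilt 0.06 t 41.025 open 0.043 ft [-1.  -0.  -1.5]
  to (0.6798, -0.0697, 0.0425, 93.8) wz 0.0 shift [-0.0007  0.0018  0.0691] len 0.069
```

Request:
step_arm([
  [0.2,[-0.0007,0.0018,0.03],[0,0,0]],
  [0.2,[0,0,0.024],[0,0,0]],
  [0.2,[0,0,0.01],[0,0,0]],
  [0.2,[0,0,0.005],[0,0,0]],
  [0.2,[0,0,0],[0,0,0]],
  [0.2,[0,0,0],[0,0,0]],
])

```text
clock: 41.78
ee_pos: [0.6809, -0.07, 0.0436]
eef_rot: [0.0, 0.683, 0.73, 0.0]
ft_force: [0.0, 0.6, -1.6]
opening: 0.0433
grip_force: 41.6
```

```bash
python3 - <<'E'
from plan import *
go((.6798,-.0697,.0415,93.8),(.6798,-.0697,.12,None),(.4434,-.102,.12,None))
E
```

```text
at [ 0.6809 -0.07    0.0436] psi 93.8 tilt 0.06 t 41.775 open 0.0433 ft [ 0.   0.6 -1.6]
  to (0.6798, -0.0697, 0.0415, 93.8) wz 0.0 shift [ 0.0003 -0.0011  0.0021] len 0.002
  to (0.6798, -0.0697, 0.12, 93.8) wz -0.0 shift [ 0.      0.     -0.0785] len 0.078
  to (0.4434, -0.102, 0.12, 93.8) wz -0.0 shift [-0.0166 -0.238  -0.    ] len 0.239
```

Request:
step_arm([
  [0.2,[0,-0.0008,0.0015],[0,0,0]],
  [0.2,[0,0,0],[0,0,0]],
  [0.8,[0,0,0],[0,0,0]],
  [0.8,[0,0,0],[0,0,0]],
  [0.8,[0,0,0],[0,0,0]],
  [0.8,[0,0,-0.04],[0,0,0]],
  [0.8,[0,0,-0.038],[0,0,0]],
  [0.8,[-0.0028,-0.0397,0],[0,0,0]],
  [0.8,[-0.0028,-0.0397,0],[0,0,0]],
  [0.8,[-0.0028,-0.0397,0],[0,0,0]],
  [0.8,[-0.0028,-0.0397,0],[0,0,0]],
  [0.8,[-0.0028,-0.0397,0],[0,0,0]],
  [0.8,[-0.0028,-0.0397,0],[0,0,0]],
  [0.8,[0,0,0],[0,0,0]],
  [0.8,[0,0,0],[0,0,0]],
])

```text
clock: 43.65
ee_pos: [0.444, -0.1029, 0.1195]
eef_rot: [0.001, 0.683, 0.73, 0.0]
ft_force: [0.7, -1.0, 0.1]
opening: 0.0683
grip_force: 0.0
```

```bash
python3 - <<'E'
from plan import *
go((.4434,-.102,.12,93.8),(.4434,-.102,.012,None),(.4434,-.102,.112,None),(.6844,-.1396,.112,None))
E
```

```text
at [ 0.444  -0.1029  0.1195] psi 93.8 tilt 0.07 t 43.65 open 0.0683 ft [ 0.7 -1.   0.1]
  to (0.4434, -0.102, 0.12, 93.8) wz 0.0 shift [ 0.001  -0.0006 -0.0005] len 0.001
  to (0.4434, -0.102, 0.012, 93.8) wz -0.0 shift [0.    0.    0.108] len 0.108
  to (0.4434, -0.102, 0.112, 93.8) wz -0.0 shift [ 0.   0.  -0.1] len 0.1
  to (0.6844, -0.1396, 0.112, 93.8) wz -0.0 shift [-0.0535  0.238  -0.    ] len 0.244
```

Request:
step_arm([
  [0.8,[0.001,-0.0006,0.04],[0,0,0]],
  [0.8,[0,0,0.04],[0,0,0]],
  [0.8,[0,0,0.019],[0,0,0]],
  [0.8,[0,0,0.0085],[0,0,0]],
  [0.2,[0,0,0],[0,0,0]],
  [0.2,[0,0,0],[0,0,0]],
  [0.2,[0,0,0],[0,0,0]],
  [0.2,[0,0,0],[0,0,0]],
  [0.2,[0,0,-0.03],[0,0,0]],
  [0.2,[0,0,-0.04],[0,0,0]],
  [0.2,[0,0,-0.03],[0,0,0]],
  [0.2,[-0.0089,0.0397,0],[0,0,0]],
  [0.2,[-0.0089,0.0397,0],[0,0,0]],
  [0.2,[-0.0089,0.0397,0],[0,0,0]],
  [0.2,[-0.0089,0.0397,0],[0,0,0]],
  [0.2,[-0.0089,0.0397,0],[0,0,0]],
  [0.2,[-0.0089,0.0397,0],[0,0,0]],
  [0.2,[0,0,0],[0,0,0]],
  [0.2,[0,0,0],[0,0,0]],
])

```text
clock: 46.02
ee_pos: [0.6831, -0.1388, 0.1116]
eef_rot: [-0.0, 0.683, 0.73, -0.0]
ft_force: [-0.5, 0.1, -0.0]
opening: 0.0432
grip_force: 41.4
```

```bash
python3 - <<'E'
from plan import *
go((.6844,-.1396,.042,93.8))
E
```

```text
at [ 0.6831 -0.1388  0.1116] psi 93.8 tilt 0.06 t 46.025 open 0.0432 ft [-0.5  0.1 -0. ]
  to (0.6844, -0.1396, 0.042, 93.8) wz 0.0 shift [-0.0009  0.0013  0.0696] len 0.07
```

Then release, rise and back off toward the tray so the top view is clear.

Request:
step_arm([
  [0.2,[-0.0009,0.001,0.03],[0,0,0]],
  [0.2,[0,0,0.024],[0,0,0]],
  [0.2,[0,0,0.01],[0,0,0]],
  [0.2,[0,0,0.006],[0,0,0]],
  [0.2,[0,0,0],[0,0,0]],
  [0.2,[0,0,0],[0,0,0]],
  [0.8,[0,0,0],[0,0,0]],
  [0.8,[0,0,0],[0,0,0]],
  [0.8,[0,0,0],[0,0,0]],
  [0.8,[0,0,-0.04],[0,0,0]],
  [0.8,[0,0,-0.04],[0,0,0]],
  [0.8,[0,0,-0.04],[0,0,0]],
])

```text
clock: 47.52
ee_pos: [0.6848, -0.1398, 0.163]
eef_rot: [-0.0, 0.683, 0.73, -0.0]
ft_force: [0.0, 1.1, -0.3]
opening: 0.0684
grip_force: 0.0
```

Request:
step_arm([
  [0.8,[0.02,-0.036,0],[0,0,0]],
  [0.8,[0.02,-0.036,0],[0,0,0]],
  [0.8,[0.04,-0.03,0],[0,0,0]],
  [0.8,[0.045,-0.02,0],[0,0,0]],
  [0.8,[0.045,-0.02,0],[0,0,0]],
  [0.8,[0.045,-0.02,0],[0,0,0]],
  [0.8,[0.045,-0.02,0],[0,0,0]],
  [0.8,[0.045,-0.02,0],[0,0,0]],
  [0.8,[0.045,0,0],[0,0,0]],
  [0.8,[0.045,0,0],[0,0,0]],
  [0.8,[0.045,0,0],[0,0,0]],
  [0.8,[0.045,0,0],[0,0,0]],
  [0.8,[0.045,0,0],[0,0,0]],
])

```text
clock: 49.15
ee_pos: [0.4476, 0.377, 0.1619]
eef_rot: [0.0, 0.683, 0.73, 0.0]
ft_force: [0.6, -0.6, 0.8]
opening: 0.0685
grip_force: 0.0
```

```bash
python3 - <<'E'
from jars import *
go()
p,P,i=jars(); cv2.imwrite("pics/a4.png",p); q=cam("scene")[0]
cv2.imwrite("pics/a5.png",cv2.resize(q[130:300,180:520],None,fx=2.3,fy=2.3))
E
```

```text
at [0.4476 0.377  0.1619] psi 93.8 tilt 0.02 t 49.15 open 0.0685 ft [ 0.6 -0.6  0.8]
jar [372.4 110.1] 230 [ 0.6833 -0.1405] 0.0796
jar [311.7 113.2] 226 [0.6742 0.0024] 0.0795
jar [342.6 111.8] 224 [ 0.6784 -0.0702] 0.0797
jar [282.2 115.2] 227 [0.6687 0.0716] 0.0796
```

View pics/a4.png

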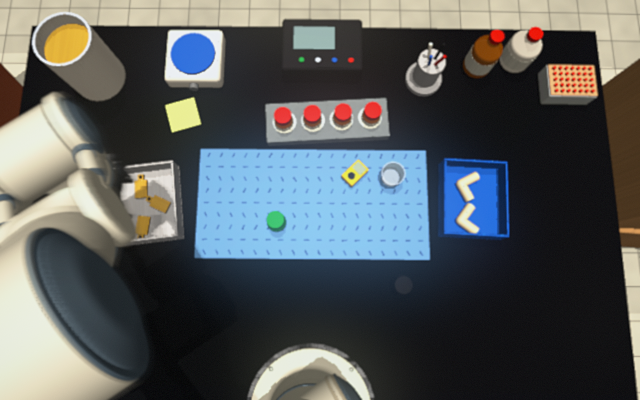

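View pics/a5.png

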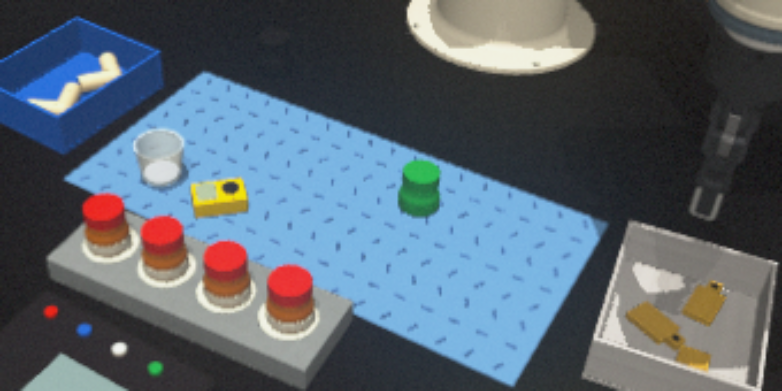

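The top view shows four jars upright on the spots at (283,118), (312,115), (343,115) and (372,112), within about 2.5 mm. Two elbows lie in the basket and three plates lie in the tray. The meter and beaker have not moved, and the gripper is clear of everything.

```bash
python3 -c "
from station import arm
print(arm.sign_off())"
```

```text
the job is handed in; nothing more can be done
None
```

I handed the job in at about 49 s: both elbows present are in the blue basket, all three brass plates are in the steel tray, and the four red-capped jars stand on their white spots, within about 2.5 mm of centre; the beaker and meter were left alone.

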